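# Aim the solar module at the lamp and clamp it

## Robot

A 6-joint arm with a two-finger parallel gripper is mounted at the origin on the work surface. World frame = base frame: x ahead of the robot, y to its left, z up, the work surface at z = 0. Lengths are in m, angles in rad, forces in N, time in s.
With the tool pointing down it reaches from about 0.25 to 0.85 m from the base axis. Payload 12.5 kg.
Tool frame: the origin (TCP) lies on the mounting face of the last link; the fingertips stand 186 mm ahead of it and the grasp point (between the pads) lies 167 mm ahead of it (ctrl.tcp_to_tips is the distance from the TCP to the fingertips, in m); x points along the fingers, y is the direction in which the jaws open and shut, and the axes are right-handed (so a half turn about x gives the same grasp; the last joint's range is limited). The gripper opens to 93 mm and grips with 3 to 60 N. Pads are 15 mm wide; open, the fingers measure 128 mm over their backs; the gripper's body (75 mm by 188 mm) begins 65 mm behind the grasp point.
Start: joints at [1.034, 0.351, 1.652, -0, 1.139, -0.085], TCP at [0.24, 0.495, 0.405] pointing down, gripper open.
Joint ranges: [-2.75, 2.75], [-0.79, 2.1], [0.01, 2.65], [-1.57, 4.71], [0.07, 3.14], [-2.87, 2.87]. Speed limits (rad/s): [2.22, 2.22, 2.79, 3.14, 3.14, 3.14].

## Interface

Orientations are given as a unit quaternion [x, y, z, w].
In Python, from bench import readout, cams, finish_job, ctrl gives the robot as it stands. The module is installed in compiled form; this text tells all that it offers.
- The arm moves only by the tool drive_tool, never from a script. Its argument "targets" is a list of rows, each an object of numbers: "fingers": the opening in per cent of the stroke, from 0 (shut) to 100 (fully open); "dx", "dy", "dz": the shift along the world's x, y, z in mm; "roll": the turn about the world's z in degrees. A call has 1 to 12 rows; each row shifts and turns the commanded pose from where the row before left it; what a row does not reach is not made up. A row lasts 1/10 s, in which the tool goes at most 50 mm and 8.59 degrees, less where a joint would pass 70% of its speed; a pose out of reach is approached as far as the arm can. A call with a gripper value outside its range is refused whole. The fingers move at their own pace and stop on an object; the grip force is fixed at half the most. Time passes only in rows, so rows that do not move let the fingers close. It gives the time, the measured TCP pose, the force and the opening at its end, in the units of the state.
- readout.get_obs(): the state, without advancing time (a new reading comes with each control period).
- cams.get_image(name): name is "scene" or "side" or "wrist"; returns (picture, depth): 420x560x3 uint8, blue, green, red; 420x560 float32, m along the optical axis (not along the pixel's ray), 0 where there is no reading.
- cams.calibration(name): a dict with "intrinsics" (3x3 intrinsics, pixels), "k1" (the pictures are not rectified: a ray, as slopes to the right and down, at radius r is drawn at 1 + k1 r^2 times it, then the intrinsics apply), "world_from_camera" (4x4, takes a point from camera to world coordinates). Camera axes: x right, y down, z forward; pixel columns grow to the right and rows downward; lengths in m; the calibration is good to about 2 mm. A picture is of the moment at which its call begins: read the wrist's pose just before it. calibration takes no time and is no camera call; for the wrist camera it gives the pose at the moment of the call.
- finish_job(): hands the job in, once; it reports no verdict.
The state is a dict: "time": time; "qpos": joint angles; "qd": joint speeds; "tau": joint torques, N m; "position": TCP position; "tool_rot": TCP orientation; "contact_force": force on the tool from outside, world axes, zero at the start; "wrist_torque": the same for the moment, N m; "opening": finger opening in m.
Only numpy, scipy, OpenCV 4.12 (cv2) and the standard library are available. Lean on these libraries where they do the work, as an engineer would, in place of code of your own. Each camera call takes 0.05 s, during which the arm holds its last target. There are 200 camera calls.

## Task

Swivel and tilt the small solar panel on its stand until its cell side squarely faces the white globe lamp. Then lock the swivel: turn the cam lever until the cam's high point pushes the sprung brake shoe fully in, so that the lever points straight away from the turntable. Do not touch the lamp, which is hot, leave the other things on the bench where they are, and let go of everything.

Things in the scene. Friction and masses are not known exactly. Their poses are not given: they have to be found in the camera images.
- stand: Grey base plate, 150 mm (its x) by 305 mm (its y, from -85 to +220) by 12 mm thick, fixed to the bench. Origin: underside, on the vertical swivel axis; z up. The cam clamp is on its +y part: cam axis at (0, 165) mm, the brake shoe between cam and turntable. The panel's level tilt axis crosses the swivel axis 140 mm above the bench.
- turntable (a point): Centre of the turntable's underside, on the swivel axis 22 mm above the bench. Aluminium disc, radius 60 mm, 18 mm thick, carrying a U-shaped yoke: crossbar 190 mm long at 71 mm height, two side arms 20 by 8 mm, their middles 91 mm either side of the axis, tops 156 mm above the bench. The panel hangs between the arms. Its x is where the upright panel's cell side faces.
- swivel (a joint): Angle of the turntable, rad. At 0 the panel's cell side faces the stand's +x; grows anticlockwise seen from above. Range -1.4 to 1.4. Friction about 0.1 N m; stays where it is left.
- panel (a joint): Tilt of the panel, rad. At 0 the panel stands upright; positive leans it back, so that the cell side looks upward by this angle. Range -0.3 to 1.2. Friction about 0.1 N m; stays where it is left.
- panel_face (a point): Middle of the panel's cell side (dark cells on an aluminium plate), 6 mm ahead of the tilt axis. The panel is a rigid plate 150 mm wide (y), 110 mm tall (z), 12 mm thick (x), about 0.3 kg. Axes: x straight out of the cell side, y along the panel's width (parallel to the tilt axis), z up along the panel.
- panel_top (a point): Middle of the panel's top edge (mid-thickness), 55 mm from the tilt axis; same axes as panel_face. The edge is free along its whole 150 mm and can be pinched across the 12 mm thickness.
- globe (a point): Centre of the lamp's white opal globe, radius 35 mm, 250 to 330 mm above the bench.
- lamp: Foot (radius 55 mm) and pillar (radius 12 mm) of the globe lamp, black, fixed. Origin: underside of the foot, below the globe. Not to be touched.
- cam (a joint): Angle of cam and lever, rad, growing clockwise seen from above. At 0 the lever points to the stand's -x; at 1.571 to its +y, straight away from the turntable, with the high point square on the brake shoe. Range -0.5 to 2.4. Friction about 0.1 N m; stays where left. The cam is a round steel disc, radius 22 mm, set 8 mm off its axis; its high point is opposite the lever.
- cam_axis (a point): On the cam's vertical axis at the top of the lever, 52 mm above the bench.
- lever_post (a point): Top of the upright round black post at the lever's end: 12 mm diameter, 88 mm above the bench, 60 mm from the cam axis. The post stands 36 mm clear above the lever bar, whose top is at 52 mm.
- brake (a joint): Travel of the sprung steel brake shoe toward the turntable, m. 0 when free; the cam starts to push it about 1.2 rad before the high point and has it in by about 4.5 to 5 mm at the high point, when it presses the turntable's rim.
- beaker: Bystander: glass beaker, radius 35 mm, 95 mm tall, loose. Origin: centre of its underside.
- jar: Bystander: clear screw-top jar, radius 32 mm, 90 mm tall, loose. Origin: centre of its underside.
- carton: Bystander: cardboard carton, 60 by 90 by 100 mm tall, loose. Origin: centre of its underside.
- dish: Bystander: white porcelain bowl, rim radius 45 mm, 50 mm tall, loose. Origin: centre of its underside.

How it is judged:
On the way, in this order (a step that is already met when the one before it is completed fails the run):
1. the panel's cell side squarely faces the globe (y of globe in the frame of panel_face between -0.04 and 0.04 m and z of globe in the frame of panel_face between -0.04 and 0.04 m and x of globe in the frame of panel_face above 0.1 m), for 0.2 s.
2. the cam lever is turned until its high point pushes the brake shoe in, the panel still facing the globe (all of step 1 and value of joint cam between 1.351 and 1.791 rad and value of joint brake above 0.0035 m), for 0.2 s.
At the end, for the whole second after the job is handed in: The globe's centre lies straight out from the middle of the panel's cell side within 40 mm across and along it, the cam lever is within 0.22 rad of pointing straight away from the turntable with the shoe pushed in over 3.5 mm, and the panel is at rest (all of step 2 and angular speed of panel below 0.05 rad/s); the robot touches nothing.
It fails at once if the robot touches the lamp (contact force between any of the fingers, the arm and lamp above 0.5 N).
It fails at once if a bystander is moved more than 20 mm (distance of any of beaker, jar, carton, dish from where it was at the start of the episode above 0.02 m).
It also fails if it takes over 58 s, if anything falls off the work surface, if the arm or the gripper's body presses on something with over 40 N, if the wrist force passes 120 N, or if a joint passes its speed limit or range.

## Working session

There is one attempt and no reset: what is moved stays moved. The work goes in short steps, Python scripts to look and compute and a tool call to move; the robot and the scene stay as the last step left them, time stands still between calls to the robot, and variables do not carry over. Pictures are saved under pics/ and viewed, about 8 in all and at most 12, crops included, and the job is handed in when it is done.

Besides the shell and the picture viewer there is one more tool, called after "Emit:" by a JSON object that holds its "api" and its "payload". drive_tool: Moves the arm, as the interface text tells. Its arguments: {"type":"object","properties":{"targets":{"type":"array"}},"required":["targets"]}

```bash
mkdir -p pics
cat > h.py <<'E'
import numpy as np, cv2
from bench import readout, cams, finish_job, ctrl
def grab(n,save=None):
    c=cams.calibration(n); im,d=cams.get_image(n)
    if save: cv2.imwrite('pics/'+save,im)
    np.savez(''+n+'.npz',im=im,d=d,K=c['intrinsics'],k1=c['k1'],T=c['world_from_camera'])
def load(n): return np.load(''+n+'.npz')
def cloud(f):
    K=f['K'];k=float(f['k1']);d=f['d']
    h,w=d.shape;u,v=np.meshgrid(np.arange(w),np.arange(h))
    p=cv2.undistortPoints(np.stack([u,v],-1).reshape(-1,1,2).astype(float),K,np.array([k,0,0,0,0.])).reshape(h,w,2)
    P=np.dstack([p[...,0]*d,p[...,1]*d,d])
    T=f['T']; W=P@T[:3,:3].T+T[:3,3]; W[d==0]=np.nan
    return W
E
python3 - <<'E'
from h import *
grab('scene','s0.png');grab('side','d0.png')
a=load('scene')['T'];b=load('side')['T'];print(a.round(2),b.round(2))
o=readout.get_obs();print(o['time'],o['position'],o['tool_rot'],o['opening'])
E
```

```text
[[ 0.5   0.56 -0.66  1.5 ]
 [ 0.86 -0.31  0.4  -0.57]
 [ 0.02 -0.77 -0.64  1.07]
 [ 0.    0.    0.    1.  ]] [[ 0.78 -0.35  0.52 -0.15]
 [-0.63 -0.45  0.64 -0.91]
 [ 0.01 -0.82 -0.57  0.95]
 [ 0.    0.    0.    1.  ]]
0.1 [0.24003669 0.49471846 0.40427817] [ 0.15805153  0.68925066 -0.1587217   0.68902878] 0.09306930348356472
```

View pics/s0.png

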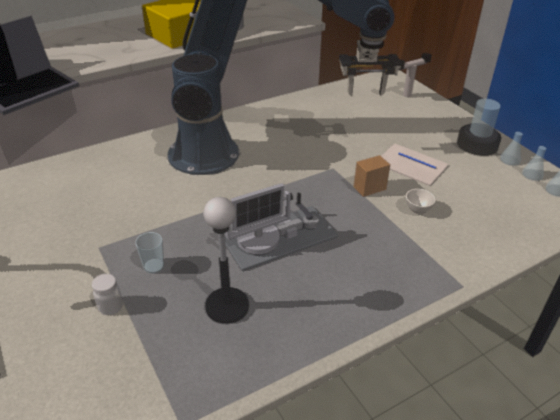

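View pics/d0.png

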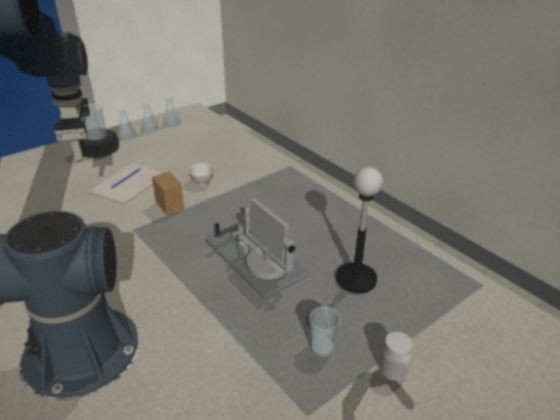

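The scene view shows the globe at (218,213), the panel at about (258,208), and the clamp at about (300,215). In the side view the globe is at (368,182), the panel at (268,228) and the lever post at (217,228). Next I measure these.

Run:
```python
from h import *
from scipy.optimize import least_squares
S={n:load(n) for n in('scene','side')}; C={n:cloud(S[n]) for n in S}
for n,(u,v) in dict(scene=(218,213),side=(368,182)).items():
    c=C[n][v-6:v+7,u-6:u+7].reshape(-1,3); c=c[~np.isnan(c[:,0])]
    o=S[n]['T'][:3,3]; r=c.mean(0)-o;r/=np.linalg.norm(r)
    f=least_squares(lambda x:np.linalg.norm(c-x,axis=1)-.035,c.mean(0)+.03*r); print('globe',n,f.x.round(4),np.abs(f.fun).max())
for n,(u,v,w,h) in dict(scene=(262,208,14,10),side=(266,228,10,14)).items():
    c=C[n][v-h:v+h+1,u-w:u+w+1].reshape(-1,3);c=c[~np.isnan(c[:,0])]
    m=np.median(c,0);
    for _ in range(4):
        U,s,V=np.linalg.svd(c-c.mean(0));c=c[np.abs((c-c.mean(0))@V[2])<.006]
    print('panel',n,c.mean(0).round(4),V[2].round(3),len(c),s[2]/len(c)**.5)
# top-down height map
g=C['scene'][230,250];print(g)
W=np.vstack([C[n].reshape(-1,3) for n in C]);col=np.vstack([S[n]['im'].reshape(-1,3) for n in S])
c0=np.array([.55,0.]) 
for n,(u,v) in dict(scene=(258,240),side=(265,262)).items(): print('tt',n,C[n][v-2:v+3,u-2:u+3].reshape(-1,3).mean(0).round(3))
for n,(u,v) in dict(side=(217,226),scene=(300,197)).items(): print('post?',n,C[n][v,u-2:u+3].round(3).tolist())
t=np.nanmedian(C['side'][255:270,255:280].reshape(-1,3),0)
imgs=[]
for n in C:
    a,b,e=(np.array([[258,208]]),0,0) if n=='scene' else (np.array([[260,235]]),0,0)
    u,v=a[0]; imgs.append(cv2.resize(S[n]['im'][v-50:v+60,u-70:u+75],None,fx=5.2,fy=5.2,interpolation=cv2.INTER_CUBIC)[:, :])
cv2.imwrite('pics/c0.png',cv2.resize(np.hstack(imgs),(800,304)))
```

```text
globe scene [ 0.66   -0.2273  0.3106] 0.004960521602622964
globe side [ 0.6642 -0.2257  0.3113] 0.006194367351605036
panel scene [ 0.5053 -0.0386  0.1365] [-0.995  0.037  0.093] 600 0.002031814446771465
panel side [ 0.4966 -0.0486  0.1446] [-0.997  0.045  0.07 ] 585 0.0014230121301997993
[ 0.50790847 -0.07792446  0.07654446]
tt scene [ 0.521 -0.061  0.042]
tt side [ 0.486 -0.057  0.041]
post? side [[0.499, 0.211, -0.001], [0.443, 0.111, 0.083], [0.444, 0.107, 0.085], [0.447, 0.107, 0.084], [0.451, 0.107, 0.082]]
post? scene [[0.446, 0.113, 0.075], [0.446, 0.116, 0.074], [0.448, 0.119, 0.074], [0.371, 0.172, 0.001], [0.376, 0.173, 0.004]]
```

View pics/c0.png

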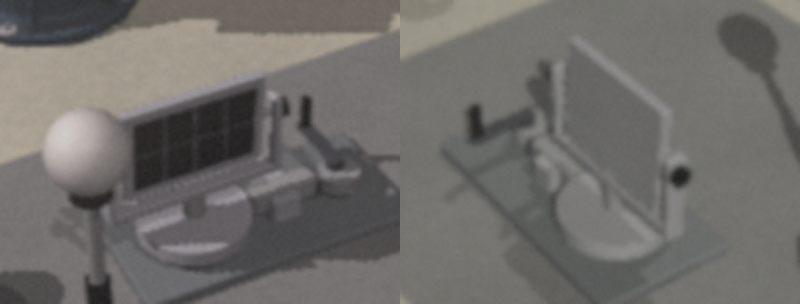

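Run:
```python
from h import *
S={n:load(n) for n in('scene','side')}; C={n:cloud(S[n]) for n in S}
for n in C:
    W=C[n].reshape(-1,3);W=W[~np.isnan(W[:,0])]
    near=(abs(W[:,0]-.5)<.2)&(abs(W[:,1])<.3)
    p=W[near&(W[:,2]>.008)&(W[:,2]<.016)]
    m=np.zeros((400,600),np.uint8);ij=((p[:,:2]-[.3,-.3])*1000).astype(int);m[ij[:,0].clip(0,399),ij[:,1].clip(0,599)]=255
    m=cv2.morphologyEx(m,cv2.MORPH_CLOSE,np.ones((9,9)));m=cv2.morphologyEx(m,cv2.MORPH_OPEN,np.ones((9,9)))
    cs=cv2.findContours(m,0,2)[0];h=cv2.convexHull(np.vstack([c for c in cs if cv2.contourArea(c)>300]));r=cv2.minAreaRect(h)
    print(n,'plate rect (y,x mm offset)',[(b[0]-300,b[1]+300) for b in cv2.boxPoints(r)],r)
    N=np.array([.996,-.041,-.08]);q=W[near&(W[:,2]>.085)&(abs((W-[.501,-.044,.14])@N)<.012)]
    q=q[(abs(q[:,1]+.04)<.13)&(abs(q[:,2]-.14)<.08)]
    print('panel ext y pct',np.percentile(q[:,1],[0,1,99,100]).round(4),'z',np.percentile(q[:,2],[1,99]).round(4))
    d=W[near&(W[:,2]>.036)&(W[:,2]<.045)&(abs(W[:,1]+.05)<.085)&(abs(W[:,0]-.5)<.09)]
    print('disc',d.min(0).round(3),d.max(0).round(3))
    # dark post
    b=W[(abs(W[:,0]-.445)<.03)&(abs(W[:,1]-.11)<.03)&(W[:,2]>.06)];print('post',np.median(b,0).round(4),b.min(0).round(3),b.max(0).round(3),len(b))
    l=W[(abs(W[:,0]-.48)<.05)&(abs(W[:,1]-.12)<.05)&(W[:,2]>.046)&(W[:,2]<.056)];print('bar',l.mean(0).round(4),l.min(0).round(3),l.max(0).round(3))
for (u,v,n) in [(150,250,'scene'),(105,290,'scene'),(372,175,'scene'),(420,202,'scene')]: print(C[n][v-6:v+7:6,u].round(3).tolist())
```

```text
scene plate rect (y,x mm offset) [(np.float32(-332.66254), np.float32(519.4778)), (np.float32(143.56567), np.float32(359.35474)), (np.float32(212.69232), np.float32(564.947)), (np.float32(-263.5359), np.float32(725.07007))] ((240.014892578125, 242.21240234375), (216.9024200439453, 502.42681884765625), 71.41571807861328)
panel ext y pct [-0.1466 -0.1255  0.0443  0.0538] z [0.0877 0.1987]
disc [ 0.477 -0.111  0.036] [0.564 0.035 0.045]
post [0.4486 0.1122 0.0758] [0.44  0.106 0.061] [0.464 0.121 0.097] 38
bar [0.4843 0.1118 0.0517] [0.44  0.103 0.046] [0.519 0.122 0.056]
side plate rect (y,x mm offset) [(np.float32(-350.60876), np.float32(523.6927)), (np.float32(108.38263), np.float32(313.41583)), (np.float32(185.24408), np.float32(481.1887)), (np.float32(-273.7473), np.float32(691.4656))] ((217.31765747070312, 202.44068908691406), (184.54107666015625, 504.86578369140625), 65.38615417480469)
panel ext y pct [-0.1558 -0.1535  0.0413  0.0576] z [0.0872 0.1971]
disc [ 0.441 -0.114  0.036] [0.514 0.034 0.045]
post [0.4466 0.1086 0.0776] [0.441 0.104 0.06 ] [0.453 0.118 0.091] 39
bar [0.4807 0.1106 0.0513] [0.44  0.099 0.046] [0.52  0.121 0.056]
[[0.41, -0.33, 0.06], [0.467, -0.345, 0.092], [0.466, -0.348, 0.071]]
[[0.527, -0.48, 0.092], [0.543, -0.485, 0.089], [0.541, -0.489, 0.068]]
[[0.461, 0.37, 0.097], [0.467, 0.369, 0.078], [0.47, 0.37, 0.057]]
[[0.576, 0.481, 0.028], [0.588, 0.474, 0.015], [0.634, 0.427, 0.043]]
```

Emit:
{"api": "drive_tool", "payload": {"targets": [{"dx": 24,"dy": -41,"dz": 8,"roll": 2.2,"fingers": 0},{"dx": 24,"dy": -41,"dz": 8,"roll": 2.2,"fingers": 0},{"dx": 24,"dy": -41,"dz": 8,"roll": 2.2,"fingers": 0},{"dx": 24,"dy": -41,"dz": 8,"roll": 2.2,"fingers": 0},{"dx": 24,"dy": -41,"dz": 8,"roll": 2.2,"fingers": 0},{"dx": 24,"dy": -41,"dz": 8,"roll": 2.2,"fingers": 0},{"dx": 24,"dy": -41,"dz": 8,"roll": 2.2,"fingers": 0},{"dx": 24,"dy": -41,"dz": 8,"roll": 2.2,"fingers": 0},{"dx": 24,"dy": -41,"dz": 8,"roll": 2.2,"fingers": 0},{"dx": 24,"dy": -41,"dz": 8,"roll": 2.2,"fingers": 0},{"dx": 24,"dy": -41,"dz": 8,"roll": 2.2,"fingers": 0},{"dx": 24,"dy": -41,"dz": 8,"roll": 2.2,"fingers": 0}]}}

```text
time: 1.3
position: [0.5287, 0.0008, 0.5009]
tool_rot: [-0.004, 0.707, 0.004, 0.707]
contact_force: [-0.1, -0.2, -0.3]
opening: 0.0023
```

Run:
```python
from h import *
grab('wrist','w0.png');f=load('wrist');print(f['T'].round(3))
o=readout.get_obs();print(o['position'],o['tool_rot'],o['opening'],o['contact_force'])
W=cloud(f)
for n,a,b in(('plate',.009,.0145),('disc',.038,.0425),('leverbar',.049,.055),('posttop',.08,.092),('yoketop',.152,.160)):
    w=W.reshape(-1,3);w=w[(w[:,2]>a)&(w[:,2]<b)&(abs(w[:,0]-.5)<.11)&(w[:,1]>-.2)&(w[:,1]<.26)]
    if len(w)>5:
        r=cv2.minAreaRect((w[:,:2]*1000).astype(np.float32)); print(n,len(w),w.mean(0).round(3),w.min(0).round(3),w.max(0).round(3),[np.round(x,1) for x in r])
```

```text
[[-0.01   0.959  0.282  0.451]
 [ 1.     0.01   0.002 -0.   ]
 [-0.001  0.283 -0.959  0.48 ]
 [ 0.     0.     0.     1.   ]]
[ 0.53112118 -0.00363987  0.50171831] [-0.00443086  0.70640288  0.00284456  0.7077904 ] 0.0011018411475400291 [-2.52326298 -3.16479459 -1.27571155]
plate 11810 [0.495 0.042 0.011] [ 0.424 -0.137  0.009] [0.583 0.172 0.014] [array([503.2,  17.2]), array([304.7, 149.9]), np.float64(87.8)]
disc 3777 [ 0.486 -0.029  0.039] [ 0.442 -0.108  0.038] [0.56  0.136 0.042] [array([491.8,  12.6]), array([118.1, 238.2]), np.float64(7.8)]
leverbar 587 [0.483 0.112 0.051] [ 0.441 -0.054  0.049] [0.518 0.122 0.054] [array([480.9,  33.8]), array([ 76.9, 176. ]), np.float64(1.1)]
posttop 243 [0.476 0.008 0.088] [ 0.443 -0.143  0.08 ] [0.509 0.119 0.092] [array([490.3,  -7.8]), array([ 52. , 264.5]), np.float64(10.0)]
yoketop 581 [ 0.498 -0.05   0.156] [ 0.488 -0.145  0.152] [0.513 0.045 0.16 ] [array([500.3, -50.2]), array([189.8,  20.4]), np.float64(88.3)]
```

View pics/w0.png

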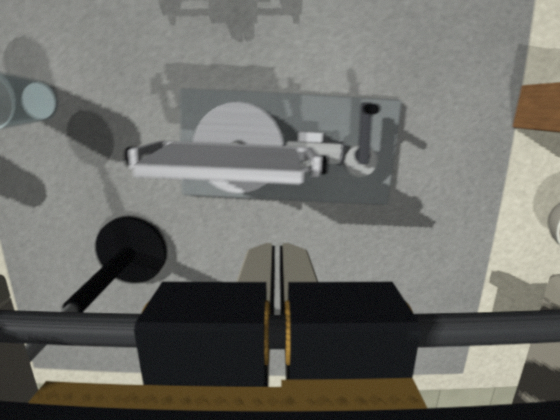

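The wrist view shows the stand square on: plate 180–400 px wide, post at (370,108), lamp foot at (130,250). The stand origin is (0.5005,-0.050), yaw -2.2°, and the cam is at about (0.507,0.115). Next I tilt the panel by pushing the cell side backwards.

Emit:
{"api": "drive_tool", "payload": {"targets": [{"dx": 15,"dy": -46},{"dz": -45},{"dz": -45},{"dz": -45},{"dz": -6},{"dx": -13},{"dx": -13},{"dx": -10},{"dx": -8},{"dx": -6},{"dx": -3},{}]}}

```text
$.targets[0]: bad value
```

```bash
cat > meas.py <<'E'
from h import *
import sys
G=np.array([.662,-.2265,.311]);A=np.array([.5005,-.0502,.14])
def meas(n,cen,rad=.06,tag=''):
    grab(n,n[:2]+tag+'.png');W=cloud(load(n)).reshape(-1,3);W=W[~np.isnan(W[:,0])]
    c=W[(np.linalg.norm(W-A,axis=1)<rad)&(W[:,2]>.105)]
    best=None;r=np.random.default_rng(0)
    for _ in range(400):
        a=c[r.choice(len(c),3,False)];N=np.cross(a[1]-a[0],a[2]-a[0]);L=np.linalg.norm(N)
        if L<1e-5: continue
        k=abs((c-a[0])@N/L)<.004
        if best is None or k.sum()>best.sum():best=k
    q=c[best];m=q.mean(0);N=np.linalg.svd(q-m)[2][2];N*=np.sign(N@(G-A))
    az=np.degrees(np.arctan2(N[1],N[0]));el=np.degrees(np.arcsin(N[2]))
    y=np.array([-np.sin(np.radians(az)),np.cos(np.radians(az)),0]);z=np.cross(N,y)
    F=A+.006*N;print(n,len(q),len(c),'az',az.round(1),'el',el.round(1),'globe y,z mm',(1e3*(G-F)@y).round(1),(1e3*(G-F)@z).round(1),'plane off mm',(1e3*(m-A)@N).round(1))
if __name__=='__main__':
    for n in sys.argv[2:]: meas(n,A,tag=sys.argv[1])
    o=readout.get_obs();print(o['time'],o['position'].round(4),o['contact_force'].round(1))
E
python3 meas.py 1 scene side
```

```text
scene 843 912 az -2.2 el -4.1 globe y,z mm -170.1 182.7 plane off mm 4.6
side 732 759 az -2.0 el -4.4 globe y,z mm -170.5 183.4 plane off mm -4.5
1.45 [0.5288 0.0009 0.5004] [0.6 0.4 0.2]
```

The meter works: tilt is -4.2° and azimuth -2.1°. The row format probably needs every key.

Emit:
{"api": "drive_tool", "payload": {"targets": [{"dx": 8,"dy": -25,"dz": 0,"roll": 0,"fingers": 0},{"dx": 8,"dy": -25,"dz": -10,"roll": 0,"fingers": 0},{"dx": 0,"dy": 0,"dz": -40,"roll": 0,"fingers": 0},{"dx": 0,"dy": 0,"dz": -45,"roll": 0,"fingers": 0},{"dx": 0,"dy": 0,"dz": -45,"roll": 0,"fingers": 0},{"dx": -13,"dy": 0,"dz": 0,"roll": 0,"fingers": 0},{"dx": -13,"dy": 0,"dz": 0,"roll": 0,"fingers": 0},{"dx": -10,"dy": 0,"dz": 0,"roll": 0,"fingers": 0},{"dx": -8,"dy": 0,"dz": 0,"roll": 0,"fingers": 0},{"dx": -6,"dy": 0,"dz": 0,"roll": 0,"fingers": 0},{"dx": -3,"dy": 0,"dz": 0,"roll": 0,"fingers": 0},{"dx": 0,"dy": 0,"dz": 0,"roll": 0,"fingers": 0}]}}

```text
time: 2.65
position: [0.4908, -0.0471, 0.361]
tool_rot: [-0.003, 0.707, 0.003, 0.707]
contact_force: [1.6, 0.7, 1.0]
opening: 0.0004
```

```bash
python3 meas.py 2 scene side
```

```text
scene 1040 1335 az -1.9 el 37.0 globe y,z mm -171.0 36.2 plane off mm 6.2
side 90 141 az -176.9 el 64.1 globe y,z mm 184.7 211.2 plane off mm 52.6
2.75 [ 0.4911 -0.0472  0.3608] [-0.5  1.4  2. ]
```

Emit:
{"api": "drive_tool", "payload": {"targets": [{"dx": 20,"dy": 0,"dz": 0,"roll": 0,"fingers": 0},{"dx": 0,"dy": 0,"dz": 45,"roll": 0,"fingers": 0},{"dx": 0,"dy": 9,"dz": 15,"roll": -8.4,"fingers": 50},{"dx": 0,"dy": 9,"dz": 0,"roll": -8.4,"fingers": 50},{"dx": 0,"dy": 9,"dz": 0,"roll": -8.4,"fingers": 50},{"dx": 0,"dy": 9,"dz": 0,"roll": -8.4,"fingers": 50},{"dx": 0,"dy": 9,"dz": 0,"roll": -8.4,"fingers": 50},{"dx": -1,"dy": 9,"dz": 0,"roll": -8.4,"fingers": 50},{"dx": -1,"dy": 9,"dz": 0,"roll": -8.4,"fingers": 50},{"dx": -1,"dy": 9,"dz": 0,"roll": -8.4,"fingers": 50},{"dx": -2,"dy": 9,"dz": 0,"roll": -8.4,"fingers": 50},{"dx": -2,"dy": 10,"dz": 0,"roll": -8.4,"fingers": 50}]}}

```text
time: 3.95
position: [0.504, 0.0441, 0.4203]
tool_rot: [0.472, 0.527, -0.473, 0.526]
contact_force: [-0.4, -0.1, 0.0]
opening: 0.0464
```

Emit:
{"api": "drive_tool", "payload": {"targets": [{"dx": 0,"dy": 0,"dz": 0,"roll": -8.0,"fingers": 50},{"dx": 0,"dy": 0,"dz": 0,"roll": 0,"fingers": 50}]}}

```text
time: 4.15
position: [0.504, 0.044, 0.4204]
tool_rot: [-0.506, -0.493, 0.507, -0.493]
contact_force: [0.1, 0.1, -0.8]
opening: 0.0464
```

```bash
python3 meas.py 3 scene side wrist; python3 -c "
from h import *
o=readout.get_obs();from scipy.spatial.transform import Rotation as R
print(R.from_quat(o['tool_rot']).as_matrix().round(3),o['opening'],o['qpos'])"
```

```text
scene 1109 1382 az -1.9 el 36.3 globe y,z mm -170.9 38.9 plane off mm 5.6
side 67 83 az 178.2 el 49.8 globe y,z mm 171.3 237.8 plane off mm 54.0
wrist 4761 4848 az -2.0 el 36.9 globe y,z mm -170.6 36.3 plane off mm 6.6
4.3 [0.5041 0.0436 0.4205] [-0.6  0.7  0.3]
[[-0.001  1.    -0.022]
 [-0.    -0.022 -1.   ]
 [-1.    -0.001  0.   ]] 0.0463199324561906 [-5.64397257e-03  2.53702183e-01  1.74421614e+00 -1.49541400e-04
  1.14440746e+00  1.66845477e-02]
```

View pics/wr3.png

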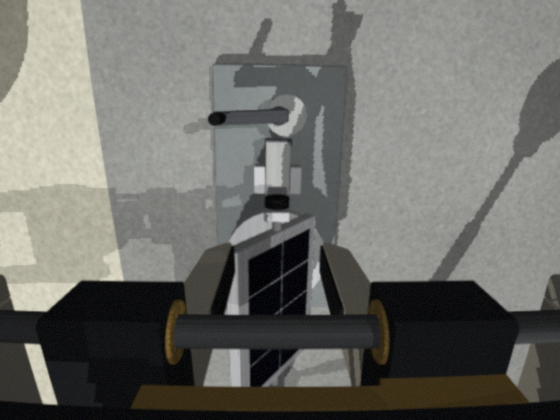

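Emit:
{"api": "drive_tool", "payload": {"targets": [{"dx": 0,"dy": 0,"dz": -35,"roll": 0,"fingers": 50},{"dx": 0,"dy": 0,"dz": -35,"roll": 0,"fingers": 50},{"dx": 0,"dy": 0,"dz": -34,"roll": 0,"fingers": 50},{"dx": 0,"dy": 0,"dz": 0,"roll": 0,"fingers": 30},{"dx": 0,"dy": 0,"dz": 0,"roll": 0,"fingers": 30}]}}

```text
time: 4.8
position: [0.5044, 0.0437, 0.3174]
tool_rot: [-0.506, -0.494, 0.506, -0.494]
contact_force: [0.0, 0.1, 0.4]
opening: 0.0353
```

Emit:
{"api": "drive_tool", "payload": {"targets": [{"dx": 13.1,"dy": -1.4,"dz": 0,"roll": -8,"fingers": 30},{"dx": 12.7,"dy": -3.2,"dz": 0,"roll": -8,"fingers": 30},{"dx": 12.2,"dy": -4.9,"dz": 0,"roll": -8,"fingers": 30},{"dx": 11.3,"dy": -6.6,"dz": 0,"roll": -8,"fingers": 30},{"dx": 5.3,"dy": -3.9,"dz": 0,"roll": -4,"fingers": 30},{"dx": 5.0,"dy": -4.2,"dz": 0,"roll": -4,"fingers": 30},{"dx": 4.7,"dy": -4.5,"dz": 0,"roll": -4,"fingers": 30},{"dx": 4.4,"dy": -4.9,"dz": 0,"roll": -4,"fingers": 30},{"dx": 0,"dy": 0,"dz": 0,"roll": 0,"fingers": 30}]}}

```text
time: 5.7
position: [0.5735, 0.0098, 0.3189]
tool_rot: [0.664, 0.244, -0.662, 0.245]
contact_force: [-0.2, 1.3, 0.0]
opening: 0.0278
```

```bash
python3 meas.py 4 scene side wrist
```

```text
scene 958 1197 az -48.9 el 36.7 globe y,z mm 6.0 -5.7 plane off mm 6.7
side 766 789 az -49.4 el 36.7 globe y,z mm 7.8 -5.6 plane off mm 7.8
wrist 2622 2622 az -49.1 el 36.5 globe y,z mm 6.8 -4.9 plane off mm 6.5
5.85 [0.5729 0.0103 0.3179] [ 0.2  0.8 -0.3]
```

Emit:
{"api": "drive_tool", "payload": {"targets": [{"dx": -1,"dy": 2,"dz": 0,"roll": 0,"fingers": 50},{"dx": 0,"dy": 0,"dz": 0,"roll": 0,"fingers": 50},{"dx": 0,"dy": 0,"dz": 45,"roll": 0,"fingers": 50},{"dx": 0,"dy": 0,"dz": 45,"roll": 0,"fingers": 50},{"dx": 0,"dy": 0,"dz": 45,"roll": 0,"fingers": 50},{"dx": -9,"dy": 7,"dz": 0,"roll": 8.5,"fingers": 50},{"dx": -9,"dy": 7,"dz": 0,"roll": 8.5,"fingers": 50},{"dx": -9,"dy": 7,"dz": 0,"roll": 8.5,"fingers": 50},{"dx": -9,"dy": 7,"dz": 0,"roll": 8.5,"fingers": 50},{"dx": -9,"dy": 7,"dz": 0,"roll": 8.5,"fingers": 50},{"dx": -9,"dy": 7,"dz": 0,"roll": 8.5,"fingers": 50},{"dx": -9,"dy": 7,"dz": 0,"roll": 8.5,"fingers": 50}]}}

```text
time: 7.05
position: [0.5083, 0.0616, 0.4518]
tool_rot: [0.453, 0.543, -0.453, 0.543]
contact_force: [0.3, -0.2, -0.1]
opening: 0.0467
```

Emit:
{"api": "drive_tool", "payload": {"targets": [{"dx": -6,"dy": 5,"dz": 0,"roll": 8.5,"fingers": 50},{"dx": -6,"dy": 5,"dz": 0,"roll": 8.5,"fingers": 50},{"dx": -6,"dy": 5,"dz": 0,"roll": 8.5,"fingers": 50},{"dx": -6,"dy": 5,"dz": 0,"roll": 8.5,"fingers": 50},{"dx": -6,"dy": 5,"dz": 0,"roll": 8.5,"fingers": 50},{"dx": -6,"dy": 5,"dz": 0,"roll": 8.5,"fingers": 50},{"dx": -6,"dy": 5,"dz": 0,"roll": 8.5,"fingers": 50},{"dx": -6,"dy": 5,"dz": 0,"roll": 8.5,"fingers": 50},{"dx": -7,"dy": 4,"dz": 0,"roll": 8.5,"fingers": 50},{"dx": -7,"dy": 4,"dz": 0,"roll": 8,"fingers": 50},{"dx": 0,"dy": 0,"dz": 0,"roll": 0,"fingers": 50}]}}

```text
time: 8.15
position: [0.4462, 0.1096, 0.4519]
tool_rot: [-0.029, 0.707, 0.029, 0.707]
contact_force: [-0.5, -0.5, -0.3]
opening: 0.0465
```

```bash
python3 meas.py 5 scene side wrist;python3 -c "
from h import *
o=readout.get_obs();from scipy.spatial.transform import Rotation as R
print(R.from_quat(o['tool_rot']).as_matrix()[:,1].round(3),o['opening'],o['qpos'].round(2))
for n in('scene','side','wrist'):
  W=cloud(load(n)).reshape(-1,3)
  b=W[(abs(W[:,0]-.447)<.03)&(abs(W[:,1]-.11)<.03)&(W[:,2]>.083)&(W[:,2]<.093)];print(n,len(b),b.mean(0).round(4))
"
```

```text
scene 1158 1416 az -49.5 el 36.4 globe y,z mm 8.1 -4.4 plane off mm 6.4
side 784 803 az -49.1 el 36.8 globe y,z mm 6.6 -6.4 plane off mm 8.0
wrist 998 1250 az -49.2 el -53.9 globe y,z mm 7.1 293.8 plane off mm -54.3
8.3 [0.447  0.1092 0.4518] [-0.7 -0.2  0.7]
[-0.075  0.997 -0.   ] 0.04657764300122644 [ 0.14  0.13  1.81 -0.    1.2  -1.51]
scene 14 [0.4484 0.1121 0.0877]
side 12 [0.4472 0.11   0.088 ]
wrist 98 [0.447  0.1136 0.0868]
```

View pics/si5.png

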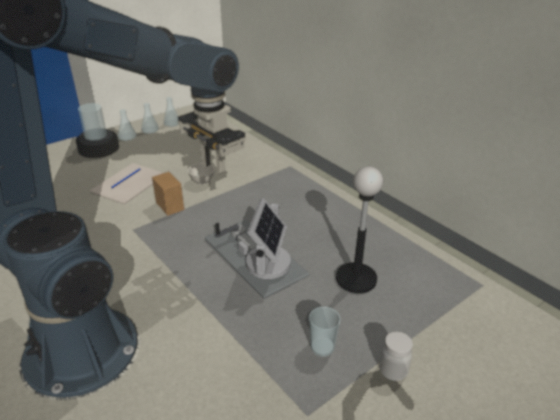

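The side view shows the panel tilted and turned toward the globe at (368,182), with the lever post at (217,228) still pointing to −x. Next I descend over the post and swing it.

Emit:
{"api": "drive_tool", "payload": {"targets": [{"dx": 1,"dy": 2,"dz": -45,"roll": 0,"fingers": 50},{"dx": 0,"dy": 0,"dz": -45,"roll": 0,"fingers": 50},{"dx": 0,"dy": 0,"dz": -40,"roll": 0,"fingers": 50},{"dx": 0,"dy": 0,"dz": -30,"roll": 0,"fingers": 50},{"dx": 0,"dy": 0,"dz": -24,"roll": 0,"fingers": 50},{"dx": 0,"dy": 0,"dz": -20,"roll": 0,"fingers": 50},{"dx": 0,"dy": 0,"dz": 0,"roll": 0,"fingers": 20},{"dx": 0,"dy": 0,"dz": 0,"roll": 0,"fingers": 20},{"dx": 0,"dy": 0,"dz": 0,"roll": 0,"fingers": 20},{"dx": 0,"dy": 0,"dz": 0,"roll": 0,"fingers": 20}]}}

```text
time: 9.3
position: [0.4481, 0.1112, 0.2487]
tool_rot: [-0.028, 0.706, 0.028, 0.707]
contact_force: [-0.2, 0.4, 0.5]
opening: 0.0204
```

Emit:
{"api": "drive_tool", "payload": {"targets": [{"dx": 0.1,"dy": 8.3,"dz": 0,"roll": -8,"fingers": 20},{"dx": 1.3,"dy": 8.3,"dz": 0,"roll": -8,"fingers": 20},{"dx": 2.5,"dy": 8,"dz": 0,"roll": -8,"fingers": 20},{"dx": 3.5,"dy": 7.6,"dz": 0,"roll": -8,"fingers": 20},{"dx": 4.6,"dy": 7,"dz": 0,"roll": -8,"fingers": 20},{"dx": 5.5,"dy": 6.3,"dz": 0,"roll": -8,"fingers": 20}]}}

```text
time: 9.9
position: [0.4652, 0.157, 0.2484]
tool_rot: [0.264, 0.656, -0.264, 0.656]
contact_force: [-1.5, -2.3, 0.8]
opening: 0.0185
```

Emit:
{"api": "drive_tool", "payload": {"targets": [{"dx": 6.3,"dy": 5.5,"dz": 0,"roll": -8,"fingers": 20},{"dx": 7,"dy": 4.6,"dz": 0,"roll": -8,"fingers": 20},{"dx": 7.6,"dy": 3.5,"dz": 0,"roll": -8,"fingers": 20},{"dx": 8,"dy": 2.5,"dz": 0,"roll": -8,"fingers": 20},{"dx": 8.3,"dy": 1.3,"dz": 0,"roll": -8,"fingers": 20},{"dx": 8.3,"dy": 0.1,"dz": 0,"roll": -8,"fingers": 20},{"dx": 0,"dy": 0,"dz": 0,"roll": 0,"fingers": 20},{"dx": 0,"dy": 0,"dz": 0,"roll": 0,"fingers": 20}]}}

```text
time: 10.7
position: [0.5108, 0.1743, 0.2482]
tool_rot: [0.506, 0.494, -0.505, 0.495]
contact_force: [0.0, 0.8, -0.1]
opening: 0.0185
```

```bash
cat > post.py <<'E'
from h import *
import sys
C=np.array([.507,.1146])
for n in('scene','side','wrist'):
  grab(n,'p%s_%s.png'%(sys.argv[1],n)); f=load(n);W=cloud(f).reshape(-1,3)
  for a,b in((.062,.078),(.047,.056)):
    p=W[(np.linalg.norm(W[:,:2]-C-[0,.045],axis=1)<.035)&(W[:,2]>a)&(W[:,2]<b)]
    if len(p)>2: m=np.median(p,0);print(n,a,len(p),m.round(4),'az',np.degrees(np.arctan2(*(m[:2]-C)[::-1])).round(1))
E
python3 post.py 1; python3 meas.py 6 scene side
```

```text
scene 0.062 39 [0.5066 0.1668 0.0718] az 90.5
scene 0.047 67 [0.5103 0.1518 0.0523] az 84.9
side 0.062 55 [0.5111 0.1675 0.0716] az 85.6
side 0.047 51 [0.5058 0.1515 0.053 ] az 91.8
wrist 0.062 951 [0.509  0.1824 0.0711] az 88.3
wrist 0.047 960 [0.5088 0.1455 0.0512] az 86.7
scene 1139 1401 az -49.7 el 36.8 globe y,z mm 9.0 -6.3 plane off mm 6.6
side 765 788 az -49.3 el 36.8 globe y,z mm 7.5 -6.4 plane off mm 8.0
10.95 [0.5108 0.1742 0.2479] [0.  0.1 0.8]
```

Emit:
{"api": "drive_tool", "payload": {"targets": [{"dx": 0,"dy": 0,"dz": 0,"roll": 0,"fingers": 50},{"dx": 0,"dy": 0,"dz": 0,"roll": 0,"fingers": 50},{"dx": 0,"dy": 0,"dz": 20,"roll": 0,"fingers": 50},{"dx": 0,"dy": 0,"dz": 45,"roll": 0,"fingers": 50},{"dx": 0,"dy": 0,"dz": 45,"roll": 0,"fingers": 50},{"dx": 0,"dy": 0,"dz": 45,"roll": 0,"fingers": 50},{"dx": -20,"dy": 0,"dz": 30,"roll": 0,"fingers": 50},{"dx": -30,"dy": -15,"dz": 0,"roll": 0,"fingers": 50},{"dx": -30,"dy": -15,"dz": 0,"roll": 0,"fingers": 50},{"dx": -20,"dy": -10,"dz": 0,"roll": 0,"fingers": 50},{"dx": 0,"dy": 0,"dz": 0,"roll": 0,"fingers": 50}]}}

```text
time: 12.05
position: [0.409, 0.1335, 0.433]
tool_rot: [-0.506, -0.493, 0.507, -0.493]
contact_force: [0.6, -0.1, 0.5]
opening: 0.0466
```

```bash
python3 post.py 2; python3 meas.py 7 scene side
python3 -c "
import cv2,numpy as np
a=cv2.imread('pics/p2_scene.png')[150:270,200:360];b=cv2.imread('pics/p2_wrist.png')
cv2.imwrite('pics/f.png',np.hstack([cv2.resize(a,(400,300),interpolation=2),cv2.resize(b,(400,300))]))"
```

```text
scene 0.062 17 [0.5093 0.1702 0.0705] az 87.6
scene 0.047 68 [0.5096 0.1501 0.0525] az 85.8
side 0.062 17 [0.5073 0.1704 0.0685] az 89.6
side 0.047 55 [0.507  0.1497 0.0521] az 90.0
wrist 0.062 50 [0.5038 0.1764 0.0709] az 93.0
wrist 0.047 581 [0.5071 0.1504 0.0513] az 89.8
scene 1125 1408 az -49.5 el 36.3 globe y,z mm 8.4 -3.7 plane off mm 6.6
side 773 791 az -49.4 el 36.8 globe y,z mm 7.7 -6.3 plane off mm 8.0
12.3 [0.4114 0.1345 0.4326] [0.5 0.3 0.3]
```

View pics/f.png

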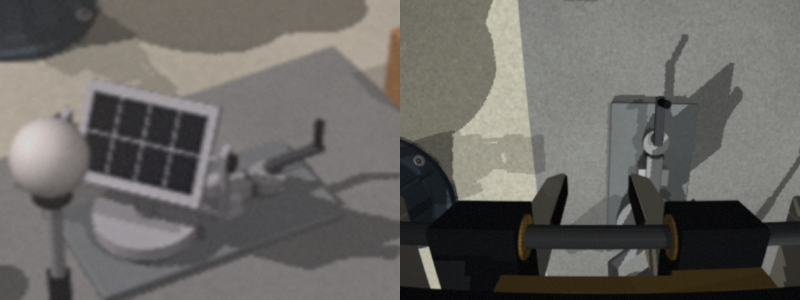

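The crop shows the panel facing the globe and the lever pointing straight away from the turntable (post at (663,103) in the wrist half). The gripper is clear of everything, so I hand in.

```bash
python3 -c "
from bench import finish_job
print(finish_job())"
```

```text
the job is handed in; nothing more can be done
None
```

The panel now faces the globe, the swivel is locked, and the job is handed in, at about 12 s of the allowed 58 s. I tilted the panel by pushing its cell side back. Then I swivelled it by one yoke arm with the fingers held loosely around it, and swung the cam lever round by its post.

Last checks, with the gripper open and well clear:

- **Panel aim:** The globe lies about 8 mm across and 4–6 mm along from straight out of the panel's middle, against a limit of 40 mm. The scene and side cameras agree. The panel did not measurably move when the cam was locked.
- **Cam lever:** Most of the readings of the lever's direction fall between 86° and 90°. One sparse wrist-camera reading gave 93°. The target is 87.8° and the tolerance is 12.6°, so all of them fit.
- **Brake shoe:** I did not measure its travel directly. I take it as fully in from the lever's angle.
- **Bystanders and lamp:** The planned path stayed clear of both, and the force readings taken after each move stayed within a few newtons. I did not re-measure the bystanders' positions at the end.

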